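Pack a glue stick in a mailing tube and plug it

TASK

One of the three mailing tubes in the wooden stand is still open: put the glue stick into it, then close it with the loose blue end plug, pushed fully home so that its flange sits flat on the rim. Leave all three tubes upright in the stand, and do not pull out or knock over the two that are already closed.

Things in the scene. Friction and masses are not known exactly. Their poses are not given: they have to be found in the camera images.
- glue_stick: the glue stick with a red cap, a round stick 26 mm in diameter and 96 mm tall, standing upright on the bench, cap up. Origin: centre of its underside; z up along the stick
- stick_middle (a point): the middle of the glue stick, on its axis, 48 mm above its underside
- plug: the loose blue plastic end plug, 38 mm tall, standing on the bench narrow end down. From below: a solid tapered skirt 14.5 mm tall (diameter 39 mm at the bottom, 44.4 mm at the top), a flange 57 mm in diameter from 14.5 to 18 mm, and a round finger grip 25 mm in diameter from 18 to 38 mm. Origin: centre of its underside (the narrow end); z up
- plug_seat (a point): centre of the underside of the plug's flange, 14.5 mm above the plug's underside; it comes to lie on tube_rim when the plug is home
- open_tube: kraft mailing tube standing in a socket of the stand, outer diameter 54 mm, 120 mm tall, with a paper label. Origin: centre of its underside, which rests 8 mm above the bench; z up along the tube. Still open, in any of the three sockets: bore 49 mm in diameter, its floor 3 mm above the underside
- tube_rim (a point): centre of the open tube's mouth, level with its rim, 120 mm above its underside
- closed_tube_a: kraft mailing tube standing in a socket of the stand, outer diameter 54 mm, 120 mm tall, with a paper label. Origin: centre of its underside, which rests 8 mm above the bench; z up along the tube. Already closed with a blue plug like the loose one, whose grip reaches 143.5 mm above the tube's underside
- closed_tube_b: kraft mailing tube standing in a socket of the stand, outer diameter 54 mm, 120 mm tall, with a paper label. Origin: centre of its underside, which rests 8 mm above the bench; z up along the tube. Already closed with a blue plug like the loose one, whose grip reaches 143.5 mm above the tube's underside
- stand: plywood block fixed to the bench, 88 mm (its x) by 232 mm (its y) by 32 mm tall, with three round sockets in a row along its y axis at -78, 0 and +78 mm, 58 mm wide and 24 mm deep. Origin: centre of its underside; z up
Things that resemble listed ones, but are neither listed nor needed, are in the scene too. There is more than one size of the plug; the one meant has the size given above.

How it is judged:
By the outcome, as a careful person would: the job done as asked, in the order asked, and still so for the second after the job is handed in, with the robot touching nothing.
It also fails if it takes over 61 s, if anything falls off the work surface, if the arm or the gripper's body presses on something with over 40 N, if the wrist force passes 120 N, or if a joint passes its speed limit or range.

ROBOT

A 6-joint arm with a two-finger parallel gripper is mounted at the origin on a cart in front of the work surface, level with it; the furniture and walls round the work are solid. World frame = base frame: x ahead of the robot, y to its left, z up, the work surface at z = 0. Lengths are in m, angles in rad, forces in N, time in s.
With the tool pointing down it reaches from about 0.275 to 0.825 m from the base axis. Payload 5.2 kg.
Tool frame: the origin (TCP) lies on the centre line of the jaws, within the pads' length; the fingertips stand 14 mm ahead of it and the grasp point (between the pads) lies 5 mm behind it; z points along the fingers, y is the direction in which the jaws open and shut (so a half turn about z gives the same grasp; the last joint's range is limited). The gripper opens to 93 mm and grips with 3 to 60 N. Pads are 15 mm wide; open, the fingers measure 128 mm over their backs; the gripper's body (75 mm by 188 mm) begins 65 mm behind the grasp point.
Start: joints at [-1.504, 0.259, 1.535, -0, 1.348, -0.203], TCP at [0.147, -0.53, 0.204] pointing down, gripper open.
Joint ranges: [-3.14, 3.14], [-0.91, 2.08], [0.19, 2.58], [-1.22, 4.36], [0.22, 2.71], [-3.12, 3.12]. Speed limits (rad/s): [2.57, 2.57, 3.14, 3.14, 3.14, 3.14].

INTERFACE

Orientations are given as a unit quaternion [w, x, y, z].
In Python, from workcell import manip gives the robot as it stands. The module is installed in compiled form; this text tells all that it offers.
- The arm moves only by the tool servo_tool, never from a script. Its argument "targets" is a list of rows, each a list of 7 numbers: the shift along the tool's x, y, z in mm, then the turn, a rotation vector about the tool's x, y, z in rad, then the gripper's target within -1 to 1 (shut at 1, half-way at 0, fully open at -1). In form: [[x, y, z, wx, wy, wz, hand], ...]. A call has exactly 8 rows; each row shifts and turns the commanded pose from where the row before left it, along the tool's axes as they then stand; what a row does not reach is not made up. A row lasts 1/10 s, in which the tool goes at most 50 mm and 8.59 degrees, less where a joint would pass 70% of its speed; a pose out of reach is approached as far as the arm can. A call is refused whole if a number of a shift passes 50 or a number of a turn 0.15, either way. A call with a gripper value outside its range is refused whole. The fingers move at their own pace and stop on an object; the grip force is fixed at half the most. Time passes only in rows, so rows that do not move let the fingers close, or fill a call up. It gives the time, the measured TCP pose, the force and the opening at its end, in the units of the state.
- manip.read_state(): the state, without advancing time (a new reading comes with each control period).
- manip.snapshot(name): name is "scene" or "top" or "wrist"; returns a dict with "img" (400x640x3 uint8, red, green, blue), "fx", "fy", "cx", "cy" (pixels), "R" (3x3) and "t" (3): a world point X has camera coordinates R X + t. Camera axes: x right, y down, z forward; pixel columns grow to the right and rows downward; lengths in m; the calibration is good to about 2 mm. A picture is of the moment at which its call begins. There is no depth.
- manip.job_done(): hands the job in, once; it reports no verdict.
The state is a dict: "time": time; "joint_positions": joint angles; "qd": joint speeds; "tau": joint torques, N m; "eef_pos": TCP position; "tcp_rot": TCP orientation; "ft_force": force on the tool from outside, world axes, zero at the start; "ft_torque": the same for the moment, N m; "grip_width": finger opening in m.
Only numpy, scipy, OpenCV 4.12 (cv2) and the standard library are available. Lean on these libraries where they do the work, as an engineer would, in place of code of your own. Each camera call takes 0.05 s, during which the arm holds its last target. There are 200 camera calls.

## Working session

There is one attempt and no reset: what is moved stays moved. The work goes in short steps, Python scripts to look and compute and a tool call to move; the robot and the scene stay as the last step left them, time stands still between calls to the robot, and variables do not carry over. Pictures are saved under pics/ and viewed, about 8 in all and at most 12, crops included, and the job is handed in when it is done.

Besides the shell and the picture viewer there is one more tool, called as name(argument=value, ...), one argument or row to a line, values as JSON. servo_tool: Moves the arm, as the interface text tells. Its arguments: {"type":"object","properties":{"targets":{"type":"array","items":{"type":"array","items":{"type":"number"}}}},"required":["targets"]}

```bash
mkdir -p pics
python3 - <<'E'
from workcell import manip
import cv2,pickle
d={}
for n in("scene","top","wrist"):
    s=manip.snapshot(n);d[n]=s
    cv2.imwrite(f"pics/{n}0.png",s["img"][...,::-1])
    print(n,s["fx"],s["cx"],s["cy"],s["R"].round(3).tolist(),s["t"].round(3).tolist())
pickle.dump(d,open("s0.pkl","wb"))
print(manip.read_state())
E
```

```text
scene 478.710037759359 324.9822020754981 191.11464337764485 [[-0.678, -0.735, 0.013], [-0.559, 0.505, -0.658], [0.477, -0.453, -0.753]] [0.432, 0.303, 1.188]
top 429.27554900865505 319.9888706311405 200.37494283671566 [[0.019, -1.0, 0.022], [-0.982, -0.023, -0.19], [0.19, -0.018, -0.982]] [0.081, 0.562, 0.885]
wrist 291.0090419062234 319.01777247717814 196.42385877884283 [[0.268, -0.963, -0.001], [-0.931, -0.26, 0.257], [-0.248, -0.068, -0.967]] [-0.55, -0.031, 0.389]
{'time': 0.15, 'joint_positions': array([-1.50378297e+00,  2.59172238e-01,  1.53580519e+00,  2.84411284e-05,
        1.34799082e+00, -2.02800773e-01]), 'qd': array([-0.00196443, -0.00122585, -0.00295088, -0.00089099, -0.00151426,
       -0.0008665 ]), 'tau': array([ 2.68698386e-03, -4.37646711e+01, -2.84231704e+01,  7.18116830e-02,
        3.79504950e-02, -8.19784577e-05]), 'eef_pos': array([ 0.14660754, -0.52966212,  0.20302114]), 'tcp_rot': array([-6.85270309e-04,  9.90914024e-01,  1.34495066e-01,  6.04960700e-05]), 'ft_force': array([-0.58896271,  1.0111459 ,  0.63714705]), 'ft_torque': array([-0.00421526, -0.018839  ,  0.00378647]), 'grip_width': 0.09318293201820049}
```

View pics/scene0.png

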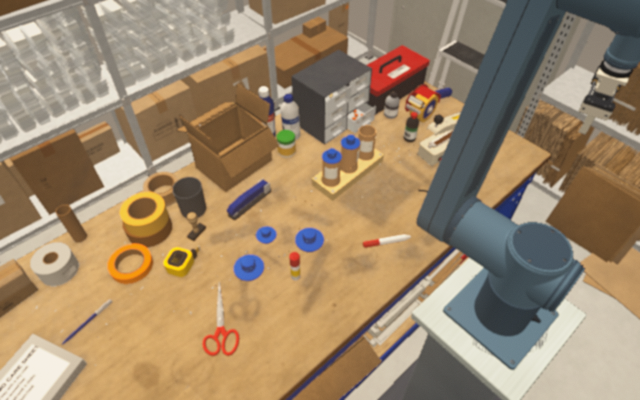

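View pics/top0.png

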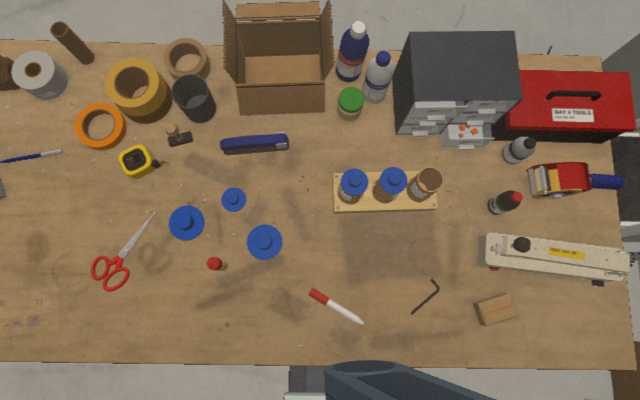

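```bash
cat > h.py <<'E'
import numpy as np,cv2,pickle
def ray(s,u,v):
    d=s["R"].T@np.array([(u-s["cx"])/s["fx"],(v-s["cy"])/s["fy"],1.]); return -s["R"].T@s["t"],d/np.linalg.norm(d)
def atz(s,u,v,z):
    o,d=ray(s,u,v); return o+d*(z-o[2])/d[2]
def tri(obs):
    A=np.zeros((3,3));b=np.zeros(3);P=[]
    for s,u,v in obs:
        o,d=ray(s,u,v);M=np.eye(3)-np.outer(d,d);A+=M;b+=M@o
    x=np.linalg.solve(A,b)
    return x,[np.linalg.norm(np.cross(x-ray(*q)[0],ray(*q)[1])) for q in obs]
def proj(s,X):
    c=s["R"]@np.array(X)+s["t"]; return s["fx"]*c[0]/c[2]+s["cx"],s["fy"]*c[1]/c[2]+s["cy"]
def blobs(img,lo,hi,amin=30):
    m=cv2.inRange(cv2.cvtColor(img,cv2.COLOR_RGB2HSV),lo,hi)
    cs,_=cv2.findContours(m,cv2.RETR_EXTERNAL,cv2.CHAIN_APPROX_NONE)
    return [c for c in cs if cv2.contourArea(c)>amin]
BLUE=((100,120,60),(130,255,255)); RED=((0,150,80),(8,255,255))
def onplane(s,c,z):
    P=np.array([atz(s,u+0.,v+0.,z)[:2] for u,v in c[:,0]],np.float32)
    return cv2.minEnclosingCircle(P)
E
python3 - <<'E'
from h import *
d=pickle.load(open("s0.pkl","rb"))
for n in("top","scene"):
    s=d[n]
    for nm,col in(("B",BLUE),("R",RED)):
        for c in blobs(s["img"],*col):
            x,y,w,h=cv2.boundingRect(c)
            (X,Y),r=onplane(s,c,.018)
            e=cv2.fitEllipse(c) if len(c)>5 else None
            print(n,nm,(x,y,w,h),"z18: %.3f %.3f D=%.1fmm"%(X,Y,2e3*r),np.round(e[0],1),np.round(e[1],1))
def crop(n,x,y,w,h,k): return cv2.resize(d[n]["img"][y:y+h,x:x+w,::-1],None,fx=k,fy=k,interpolation=cv2.INTER_CUBIC)
a=crop("top",150,160,140,120,5);b=crop("scene",220,210,140,80,5)
cv2.imwrite("pics/c1.png",np.vstack([crop("top",160,180,150,100,4),crop("scene",210,215,150,70,4)])[:600])
cv2.imwrite("pics/c2.png",np.hstack([crop("top",325,150,130,70,3),crop("scene",305,115,90,80,3)[:210]]))
E
```

```text
top B (247, 225, 35, 34) z18: 0.471 0.214 D=77.1mm [264.2 241.6] [33.3 33.7]
top B (169, 206, 35, 34) z18: 0.510 0.389 D=77.4mm [186.2 222.5] [32.5 34.5]
top B (222, 188, 24, 23) z18: 0.566 0.288 D=53.9mm [233.3 199.1] [22.3 23.2]
top B (590, 174, 34, 14) z18: 0.634 -0.573 D=77.7mm [606.6 180.8] [12.6 36.9]
top B (341, 169, 27, 26) z18: 0.613 0.015 D=61.8mm [354.  181.6] [25.3 25.6]
top B (380, 167, 27, 27) z18: 0.619 -0.075 D=62.0mm [393.2 180. ] [25.  25.8]
top B (2, 154, 38, 8) z18: 0.651 0.776 D=82.8mm [ 21.5 157.7] [ 2.2 37.9]
top R (309, 288, 20, 16) z18: 0.357 0.092 D=43.5mm [318.2 295.9] [ 7.9 23.3]
top R (207, 257, 15, 13) z18: 0.422 0.322 D=32.3mm [213.9 263.1] [12.4 14.3]
top R (91, 256, 38, 35) z18: 0.400 0.547 D=85.3mm [109.6 271.9] [31.4 38.1]
top R (511, 192, 12, 11) z18: 0.586 -0.359 D=26.4mm [516.2 196.7] [ 9.9 10.7]
top R (541, 162, 50, 29) z18: 0.638 -0.477 D=123.1mm [570.2 174.3] [27.4 49. ]
top R (506, 70, 130, 62) z18: 0.828 -0.502 D=341.8mm [572.6 101.2] [ 66.2 146.7]
scene B (382, 325, 35, 34) z18: 0.115 0.245 D=119.4mm [398.2 342.2] [ 1.8 57.9]
scene B (235, 
[... 239 characters left out ...]
2, 36, 29) z18: 0.714 0.241 D=142.2mm [245.9 195.9] [ 4.7 40.6]
scene B (496, 180, 34, 38) z18: 0.176 -0.345 D=174.5mm [509.6 204.4] [13.2 47.5]
scene B (323, 149, 18, 14) z18: 0.670 -0.058 D=61.6mm [331.5 156. ] [12.8 17.1]
scene B (342, 135, 17, 14) z18: 0.677 -0.147 D=64.3mm [350.1 142.1] [12.5 16.3]
scene R (203, 326, 36, 30) z18: 0.396 0.552 D=83.9mm [221.2 341.4] [26.5 36.8]
scene R (289, 252, 11, 14) z18: 0.454 0.279 D=43.3mm [294.1 258.6] [ 9.6 14.2]
scene R (363, 239, 16, 8) z18: 0.353 0.093 D=44.4mm [370.9 242.8] [ 5.8 18. ]
scene R (410, 84, 30, 16) z18: 0.676 -0.531 D=111.2mm [424.2  91.4] [12.1 28.7]
scene R (368, 46, 61, 50) z18: 0.862 -0.546 D=352.4mm [394.6  68.7] [34.9 66.4]
```

View pics/wrist0.png

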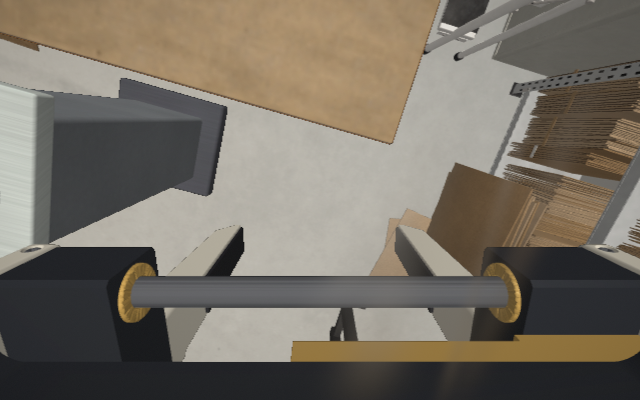

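```bash
cat >> h.py <<'E'
def plan(tgt,yaw,n=None,per=45,st=None,hand=-1):
    """rows to go from measured pose to tgt (TCP, m) with tool-x yaw, tool down"""
    from scipy.spatial.transform import Rotation as Ro
    if st is None:
        from workcell import manip; st=manip.read_state()
    p=st["eef_pos"];R0=Ro.from_quat(st["tcp_rot"][[1,2,3,0]])
    R1=Ro.from_euler("z",yaw)*Ro.from_euler("x",np.pi)
    rv=(R0.inv()*R1).as_rotvec();D=(np.array(tgt)-p)*1e3
    m=int(max(np.ceil(np.linalg.norm(D)/per),np.ceil(np.linalg.norm(rv)/.14)))
    n=n or m; R=R0
    for i in range(n):
        print("[%s,%g]"%(",".join("%g"%v for v in list(np.round(R.inv().apply(D/n),1))+list(np.round(rv/n,4))),hand))
        R=R*Ro.from_rotvec(rv/n)
E
python3 - <<'E'
from h import *
from scipy.spatial.transform import Rotation as Ro
d=pickle.load(open("s0.pkl","rb"));T,S,W=d["top"],d["scene"],d["wrist"]
print("stick",tri([(T,213.9,263.1),(S,294.1,258.6)]),tri([(T,213,262.5),(S,294,256)]))
print("plug",tri([(T,233.3,199.1),(S,265.8,234.5)]))
print("A",tri([(T,354,181.6),(S,331.5,156)]));print("B",tri([(T,393.2,180),(S,350.1,142.1)]))
st=np.load if 0 else None
from workcell import manip
s=manip.read_state();Rt=Ro.from_quat(s["tcp_rot"][[1,2,3,0]]).as_matrix()
print("cam in tool",Rt.T@(-W["R"].T@W["t"]-s["eef_pos"]),"axes",(W["R"]@Rt).round(3).tolist())
E
```

```text
stick (array([0.41859532, 0.30691457, 0.08632274]), [np.float64(0.00013223014037062506), np.float64(0.00013223014037053827)]) (array([0.41921751, 0.3063923 , 0.09671934]), [np.float64(0.00026947838814007116), np.float64(0.0002694783881398866)])
plug (array([0.56497533, 0.28754918, 0.01985402]), [np.float64(0.00017708232565397534), np.float64(0.00017708232565385223)])
A (array([0.58424763, 0.02622885, 0.13454736]), [np.float64(0.0003988924018043042), np.float64(0.000398892401804198)])
B (array([ 0.58941929, -0.05287075,  0.13501075]), [np.float64(0.00033525337939246556), np.float64(0.00033525337939278036)])
cam in tool [ 0.07049417  0.0003809  -0.18012827] axes [[0.002, 1.0, -0.0], [-0.966, 0.002, -0.257], [-0.257, 0.0, 0.966]]
```

View pics/c2.png

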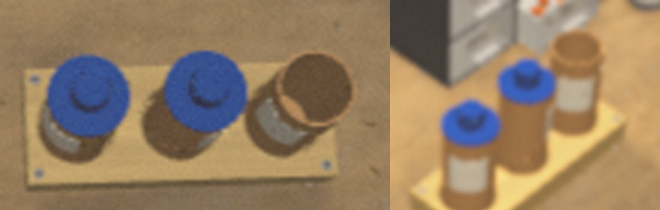

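Run:
```python
from h import *
plan((.42,.24,.22),1.636,n=24)
```

```text
[19.5,-27.9,-0.7,-0,-0,-0.0569,-1]
[21.1,-26.7,-0.7,-0,-0,-0.0569,-1]
[22.6,-25.5,-0.7,-0,-0,-0.0569,-1]
[24,-24.1,-0.7,-0,-0,-0.0569,-1]
[25.3,-22.7,-0.7,-0,-0,-0.0569,-1]
[26.6,-21.3,-0.7,-0,-0,-0.0569,-1]
[27.7,-19.7,-0.7,-0,-0,-0.0569,-1]
[28.8,-18.1,-0.7,-0,-0,-0.0569,-1]
[29.8,-16.4,-0.7,-0,-0,-0.0569,-1]
[30.7,-14.7,-0.7,-0,-0,-0.0569,-1]
[31.5,-13,-0.7,-0,-0,-0.0569,-1]
[32.2,-11.1,-0.7,-0,-0,-0.0569,-1]
[32.7,-9.3,-0.7,-0,-0,-0.0569,-1]
[33.2,-7.4,-0.7,-0,-0,-0.0569,-1]
[33.6,-5.5,-0.7,-0,-0,-0.0569,-1]
[33.8,-3.6,-0.7,-0,-0,-0.0569,-1]
[34,-1.7,-0.7,-0,-0,-0.0569,-1]
[34,0.3,-0.7,-0,-0,-0.0569,-1]
[34,2.2,-0.7,-0,-0,-0.0569,-1]
[33.8,4.1,-0.7,-0,-0,-0.0569,-1]
[33.5,6.1,-0.7,-0,-0,-0.0569,-1]
[33.1,7.9,-0.7,-0,-0,-0.0569,-1]
[32.6,9.8,-0.7,-0,-0,-0.0569,-1]
[32,11.7,-0.7,-0,-0,-0.0569,-1]
```

servo_tool(
  targets=[
    [20,-28,-1,0,0,-0.057,-1],
    [21,-27,-1,0,0,-0.057,-1],
    [23,-25,-1,0,0,-0.057,-1],
    [24,-24,-1,0,0,-0.057,-1],
    [25,-23,-1,0,0,-0.057,-1],
    [27,-21,-1,0,0,-0.057,-1],
    [28,-20,-1,0,0,-0.057,-1],
    [29,-18,-1,0,0,-0.057,-1],
  ],
)

```text
time: 0.95
eef_pos: [0.2391, -0.2714, 0.2115]
tcp_rot: [-0.0, 0.935, 0.356, 0.0]
ft_force: [1.1, -0.3, 0.1]
grip_width: 0.0932
```

servo_tool(
  targets=[
    [30,-16,-1,0,0,-0.057,-1],
    [31,-15,-1,0,0,-0.057,-1],
    [31,-13,-1,0,0,-0.057,-1],
    [32,-11,-1,0,0,-0.057,-1],
    [33,-9,-1,0,0,-0.057,-1],
    [33,-7,-1,0,0,-0.057,-1],
    [34,-5,-1,0,0,-0.057,-1],
    [34,-4,-1,0,0,-0.057,-1],
  ],
)

```text
time: 1.75
eef_pos: [0.3311, -0.0151, 0.2197]
tcp_rot: [0.0, 0.83, 0.558, 0.0]
ft_force: [0.1, -0.6, 0.3]
grip_width: 0.0932
```

servo_tool(
  targets=[
    [34,-2,0,0,0,-0.057,-1],
    [34,0,0,0,0,-0.057,-1],
    [34,2,0,0,0,-0.057,-1],
    [34,4,0,0,0,-0.057,-1],
    [33,6,0,0,0,-0.057,-1],
    [33,8,0,0,0,-0.057,-1],
    [33,10,0,0,0,-0.057,-1],
    [32,12,0,0,0,-0.057,-1],
  ],
)

```text
time: 2.55
eef_pos: [0.4214, 0.242, 0.2194]
tcp_rot: [-0.0, 0.682, 0.731, -0.0]
ft_force: [0.7, -0.1, 0.4]
grip_width: 0.0931
```

Run:
```python
from h import *
from workcell import manip
s=manip.snapshot("wrist");pickle.dump(s,open("w1.pkl","wb"))
cv2.imwrite("pics/w1.png",s["img"][...,::-1])
for nm,col in(("B",BLUE),("R",RED)):
    for c in blobs(s["img"],*col,150):
        print(nm,cv2.boundingRect(c),[ (np.round(q[0],4),round(2e3*q[1],1)) for z in(.018,.096) for q in[onplane(s,c,z)]])
print(proj(s,(.419,.3065,.096)),proj(s,(.565,.2875,.018)))
plan((.419,.3065,.16),1.636)
```

```text
B (327, 171, 58, 54) [(array([0.4729, 0.212 ]), 78.1), (array([0.4613, 0.2326]), 62.2)]
B (519, 128, 35, 79) [(array([0.7028, 0.2695]), 105.8), (array([0.6442, 0.2783]), 84.2)]
B (413, 126, 42, 41) [(array([0.5668, 0.2887]), 55.1), (array([0.536 , 0.2935]), 43.9)]
B (371, 24, 65, 70) [(array([0.512 , 0.3892]), 78.7), (array([0.4924, 0.3735]), 62.6)]
R (259, 256, 22, 20) [(array([0.3578, 0.1006]), 40.1), (array([0.3697, 0.1439]), 31.9)]
R (311, 113, 25, 25) [(array([0.4216, 0.3058]), 31.8), (array([0.4205, 0.3072]), 25.3)]
(np.float64(321.5751925819824), np.float64(125.12840645095014)) (np.float64(432.13734488845324), np.float64(147.16952499783343))
[30.3,0.2,29.8,0.0006,-0.0017,0.0041,-1]
[30.3,0.1,29.7,0.0006,-0.0017,0.0041,-1]
```

View pics/w1.png

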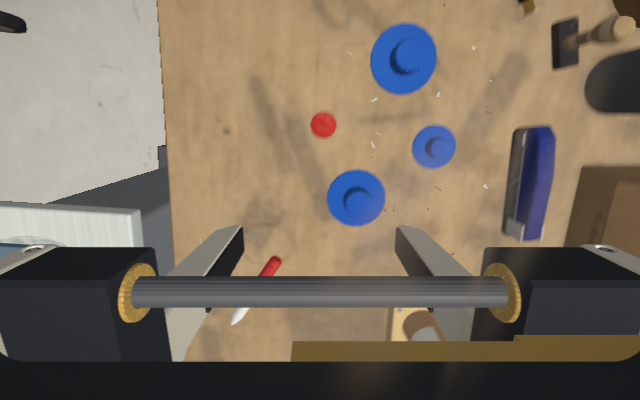

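servo_tool(
  targets=[
    [15,0,15,0,0,0,-1],
    [15,1,15,0,0,0,-1],
    [15,0,15,0,0,0,-1],
    [16,0,15,0,0,0,-1],
    [0,0,20,0,0,0,-1],
    [0,0,20,0,0,0,-1],
    [0,0,0,0,0,0,-1],
    [0,0,0,0,0,0,-1],
  ],
)

```text
time: 3.4
eef_pos: [0.4181, 0.3012, 0.1197]
tcp_rot: [-0.0, 0.683, 0.73, -0.0]
ft_force: [0.6, -0.2, 0.2]
grip_width: 0.0928
```

Run:
```python
from h import *
from workcell import manip
s=manip.snapshot("wrist");pickle.dump(s,open("w2.pkl","wb"))
cv2.imwrite("pics/w2.png",s["img"][...,::-1])
for nm,col in(("B",BLUE),("R",RED)):
    for c in blobs(s["img"],*col,150):
        print(nm,cv2.boundingRect(c),[ (np.round(q[0],4),round(2e3*q[1],1)) for z in(.018,.096) for q in[onplane(s,c,z)]])
w=pickle.load(open("w1.pkl","rb"))
plan((.420,.307,.086),1.636)
print(manip.read_state()["eef_pos"])
```

```text
B (329, 246, 72, 30) [(array([0.4727, 0.216 ]), 77.3), (array([0.4562, 0.2591]), 55.9)]
B (574, 192, 50, 58) [(array([0.7108, 0.2899]), 79.0), (array([0.6284, 0.3125]), 57.2)]
B (436, 189, 55, 52) [(array([0.5661, 0.2866]), 56.2), (array([0.5238, 0.3102]), 40.7)]
B (385, 64, 86, 90) [(array([0.5125, 0.3864]), 80.3), (array([0.485 , 0.3823]), 58.1)]
R (244, 339, 28, 23) [(array([0.3572, 0.1057]), 42.1), (array([0.3726, 0.1793]), 30.5)]
R (306, 186, 35, 43) [(array([0.422 , 0.2854]), 44.7), (array([0.4196, 0.3093]), 32.4)]
[5.4,1.6,34.4,0.0007,-0.0002,0.0015,-1]
[0.41871995 0.30148659 0.1203869 ]
```

servo_tool(
  targets=[
    [5,1,0,0,0,0,-1],
    [0,0,17,0,0,0,-1],
    [0,0,17,0,0,0,-1],
    [0,0,0,0,0,0,1],
    [0,0,0,0,0,0,1],
    [0,0,0,0,0,0,1],
    [0,0,0,0,0,0,1],
    [0,0,0,0,0,0,1],
  ],
)

```text
time: 4.25
eef_pos: [0.4194, 0.3067, 0.0864]
tcp_rot: [0.0, 0.683, 0.73, 0.001]
ft_force: [0.3, 0.3, 0.7]
grip_width: 0.0573
```

servo_tool(
  targets=[
    [0,0,0,0,0,0,1],
    [0,0,0,0,0,0,1],
    [0,0,-15,0,0,0,1],
    [0,0,-30,0,0,0,1],
    [0,0,-40,0,0,0,1],
    [0,0,-40,0,0,0,1],
    [0,0,-25,0,0,0,1],
    [0,0,0,0,0,0,1],
  ],
)

```text
time: 5.05
eef_pos: [0.4211, 0.3075, 0.2399]
tcp_rot: [0.002, 0.683, 0.73, 0.004]
ft_force: [0.3, 0.5, 0.4]
grip_width: 0.0008
```

Run:
```python
from h import *
from workcell import manip
s=manip.snapshot("wrist");pickle.dump(s,open("w3.pkl","wb"))
cv2.imwrite("pics/w3.png",s["img"][...,::-1])
print(manip.read_state())
plan((.53,-.132,.24),1.636,n=14,hand=1)
```

```text
{'time': 5.1, 'joint_positions': array([4.16565725e-01, 1.80644917e-01, 1.55219015e+00, 2.05068390e-05,
       1.40460620e+00, 3.49530526e-01]), 'qd': array([ 1.11492970e-04,  3.27687560e-02,  6.41952118e-02, -9.43194309e-04,
       -1.59672901e-02, -3.80237742e-05]), 'tau': array([ 6.47956878e-02, -4.16281378e+01, -3.06664002e+01,  8.64600018e-02,
        1.43461903e-01,  8.25001534e-04]), 'eef_pos': array([0.41991138, 0.30696353, 0.23742845]), 'tcp_rot': array([0.0008035 , 0.68301329, 0.73040299, 0.0019139 ]), 'ft_force': array([ 0.97825302,  0.88528509, -0.10866961]), 'ft_torque': array([-0.08694283, -0.10558341, -0.0343624 ]), 'grip_width': 8.689213690464472e-05}
[-31.8,5.7,-0.2,0.0003,-0.0001,0.0001,1]
[-31.8,5.8,-0.2,0.0003,-0.0001,0.0001,1]
[-31.8,5.8,-0.2,0.0003,-0.0001,0.0001,1]
[-31.8,5.8,-0.2,0.0003,-0.0001,0.0001,1]
[-31.8,5.8,-0.2,0.0003,-0.0001,0.0001,1]
[-31.8,5.8,-0.2,0.0003,-0.0001,0.0001,1]
[-31.8,5.8,-0.2,0.0003,-0.0001,0.0001,1]
[-31.8,5.8,-0.2,0.0003,-0.0001,0.0001,1]
[-31.8,5.8,-0.2,0.0003,-0.0001,0.0001,1]
[-31.8,5.8,-0.2,0.0003,-0.0001,0.0001,1]
[-31.8,5.8,-0.2,0.0003,-0.0001,0.0001,1]
[-31.8,5.8,-0.2,0.0003,-0.0001,0.0001,1]
[-31.8,5.8,-0.2,0.0003,-0.0001,0.0001,1]
[-31.8,5.8,-0.2,0.0003,-0.0001,0.0001,1]
```

View pics/w3.png

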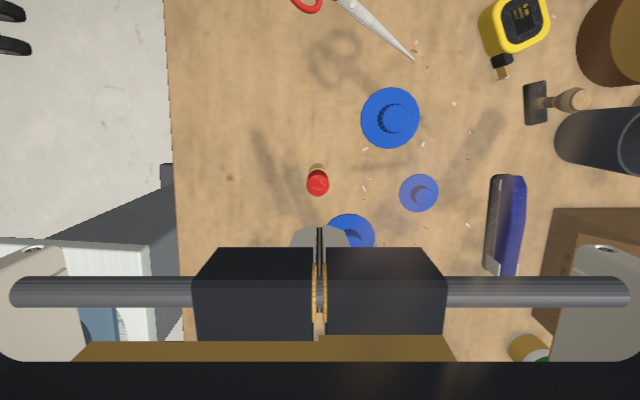

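Run:
```python
from h import *
from workcell import manip
W=pickle.load(open("w3.pkl","rb"));T=manip.snapshot("top");S=manip.snapshot("scene")
obs=[]
for n,s in(("w",W),("t",T),("s",S)):
    for c in blobs(s["img"],*RED):
        x,y,w,h=cv2.boundingRect(c);q=onplane(s,c,.096)
        if np.hypot(q[0][0]-.42,q[0][1]-.307)<.05: print(n,(x,y,w,h),np.round(q[0],4),round(2e3*q[1],1),proj(s,(.42,.307,.096)),proj(s,(.42,.307,0)))
plan((.420,.307,.086),1.636,n=8)
```

```text
w (307, 170, 22, 26) [0.4201 0.3082] 30.1 (np.float64(317.36561980077215), np.float64(183.79086948782367)) (np.float64(317.21047906050893), np.float64(169.80210373779607))
t (207, 257, 15, 13) [0.4185 0.3047] 29.7 (np.float64(212.8819211543773), np.float64(262.2269360664601)) (np.float64(222.46806522770402), np.float64(264.2965530715734))
s (289, 252, 11, 14) [0.4132 0.3097] 40.2 (np.float64(293.5089556816647), np.float64(256.07800602933025)) (np.float64(294.8709176067361), np.float64(276.5141576702025))
[0.1,0.2,18.6,-0.0002,0.0001,0.0002,-1]
[0.1,0.2,18.6,-0.0002,0.0001,0.0002,-1]
[0.1,0.2,18.6,-0.0002,0.0001,0.0002,-1]
[0.1,0.2,18.6,-0.0002,0.0001,0.0002,-1]
[0.1,0.2,18.6,-0.0002,0.0001,0.0002,-1]
[0.1,0.2,18.6,-0.0002,0.0001,0.0002,-1]
[0.1,0.2,18.6,-0.0002,0.0001,0.0002,-1]
[0.1,0.2,18.6,-0.0002,0.0001,0.0002,-1]
```

servo_tool(
  targets=[
    [0,0,0,0,0,0,-0.2],
    [0,0,0,0,0,0,-0.2],
    [0,0,20,0,0,0,-0.2],
    [0,0,20,0,0,0,-0.2],
    [0,0,20,0,0,0,-0.2],
    [0,0,20,0,0,0,-0.2],
    [0,0,0,0,0,0,-0.2],
    [0,0,0,0,0,0,-0.2],
  ],
)

```text
time: 6.0
eef_pos: [0.4187, 0.3064, 0.1553]
tcp_rot: [-0.0, 0.683, 0.73, -0.001]
ft_force: [0.0, -0.3, 0.2]
grip_width: 0.0552
```

servo_tool(
  targets=[
    [0,0,25,0,0,0,-0.2],
    [0,0,25,0,0,0,-0.2],
    [0,0,20,0,0,0,-0.2],
    [0,0,0,0,0,0,1],
    [0,0,0,0,0,0,1],
    [0,0,0,0,0,0,1],
    [0,0,0,0,0,0,1],
    [0,0,0,0,0,0,1],
  ],
)

```text
time: 6.8
eef_pos: [0.4196, 0.3068, 0.0867]
tcp_rot: [0.0, 0.683, 0.73, 0.001]
ft_force: [0.1, -0.5, -0.8]
grip_width: 0.0203
```

Run:
```python
from h import *
from workcell import manip
W=manip.snapshot("wrist");S=manip.snapshot("scene");T=manip.snapshot("top");st=manip.read_state();print(st["grip_width"],st["eef_pos"],st["ft_force"],st["qd"].round(3))
c=lambda s,x,y,w,h,k:cv2.resize(s["img"][y:y+h,x:x+w,::-1],None,fx=k,fy=k,interpolation=cv2.INTER_CUBIC)
cv2.imwrite("pics/w4.png",np.hstack([c(W,220,150,200,200,2)[:400],c(S,250,200,100,100,4)]))
```

```text
0.008552104888955574 [0.41915206 0.30660996 0.0860725 ] [ 0.17881977 -0.33042173 -0.16180213] [ 0.     0.004  0.003 -0.001 -0.002  0.   ]
```

View pics/w4.png

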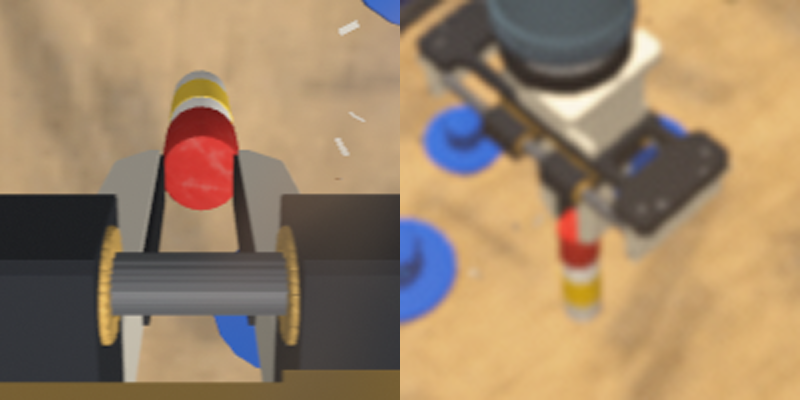

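Run:
```python
from h import *
from workcell import manip
W=manip.snapshot("wrist");S=manip.snapshot("scene");T=manip.snapshot("top");st=manip.read_state();print(st["grip_width"],st["eef_pos"])
print(atz(W,320,236,.096),proj(W,(.42,.307,.096)),proj(W,(.42,.307,.0)), proj(W,st["eef_pos"]-[0,0,.014]), proj(W,st["eef_pos"]+[0,0,.02]))
for n,s in(("w",W),("t",T),("s",S)):
    for c in blobs(s["img"],*RED):
        x,y,w,h=cv2.boundingRect(c);q=onplane(s,c,.096)
        if np.hypot(q[0][0]-.42,q[0][1]-.307)<.07: print(n,(x,y,w,h),np.round(q[0],4),round(2e3*q[1],1),proj(s,(.42,.307,.096)),proj(s,(.42,.307,0)))
for s in(T,S):
    cv2.imwrite("pics/w5.png",cv2.resize(T["img"][200:300,150:300,::-1],None,fx=5,fy=5,interpolation=cv2.INTER_CUBIC))
# offline top image of stick pre-grasp
print(proj(W,(.42,.307,.06)))
```

```text
0.0011052026465012965 [0.418934   0.30653409 0.08573051]
[0.41943406 0.30610785 0.096     ] (np.float64(320.99842993931685), np.float64(234.73637039186352)) (np.float64(320.2505310660205), np.float64(195.75474465000252)) (np.float64(319.1987707094503), np.float64(222.08900904927907)) (np.float64(319.27848867163874), np.float64(241.62821902656123))
w (303, 204, 37, 51) [0.4198 0.3104] 34.0 (np.float64(320.99842993931685), np.float64(234.73637039186352)) (np.float64(320.2505310660205), np.float64(195.75474465000252))
s (289, 256, 10, 10) [0.4103 0.3153] 31.7 (np.float64(293.5089556816647), np.float64(256.07800602933025)) (np.float64(294.8709176067361), np.float64(276.5141576702025))
(np.float64(320.6431718792096), np.float64(216.2197804686232))
```

Run:
```python
from h import *
from workcell import manip
W4=manip.snapshot("wrist");T=pickle.load(open("s0.pkl","rb"))
L=lambda n:pickle.load(open(n,"rb"))
obs=[(L("w1.pkl"),323,125),(L("w2.pkl"),323,211),(L("w3.pkl"),317.5,184.5),(W4,321,236)]
print(tri(obs)); print(tri(obs[1:3]),tri(obs[2:]))
for s,u,v in obs:
    o=-s["R"].T@s["t"];print(o.round(4),[atz(s,u,v,z)[:2].round(4).tolist() for z in(.066,.076,.086,.096)])
# full sticks colours from S/T: base
for n in("top","scene"):
    s=T[n];print(n,[np.round(proj(s,(.42,.307,z)),1).tolist() for z in(0,.048,.07,.096)])
t=T["top"]["img"][240:285,190:245,::-1];q=T["scene"]["img"][240:285,270:325,::-1]
w=L("w3.pkl")["img"][150:210,290:345,::-1];k=lambda i,f:cv2.resize(i,None,fx=f,fy=f,interpolation=cv2.INTER_NEAREST)
cv2.imwrite("pics/c5.png",np.hstack([k(t,7),k(q,7)]))
```

```text
(array([0.42018002, 0.30666193, 0.09698812]), [np.float64(0.0002517714855521695), np.float64(0.0002369995910268934), np.float64(0.000254152320163166), np.float64(0.000343941095449632)])
(array([0.42035295, 0.30541362, 0.0924107 ]), [np.float64(8.256590034130643e-05), np.float64(8.256590034132025e-05)]) (array([0.42004843, 0.30611613, 0.09575519]), [np.float64(0.00016512450755803412), np.float64(0.00016512450755812267)])
[0.416  0.3124 0.3996] [[0.4209, 0.3062], [0.4207, 0.3064], [0.4206, 0.3065], [0.4204, 0.3067]]
[0.4131 0.3717 0.2999] [[0.4214, 0.297], [0.421, 0.3002], [0.4207, 0.3034], [0.4203, 0.3066]]
[0.4145 0.3773 0.4204] [[0.4207, 0.2996], [0.4206, 0.3018], [0.4204, 0.304], [0.4202, 0.3062]]
[0.4137 0.3769 0.266 ] [[0.421, 0.2937], [0.4206, 0.2979], [0.4202, 0.302], [0.4199, 0.3062]]
top [[222.5, 264.3], [217.9, 263.3], [215.7, 262.8], [212.9, 262.2]]
scene [[294.9, 276.5], [294.2, 266.6], [293.9, 261.9], [293.5, 256.1]]
```

View pics/c5.png

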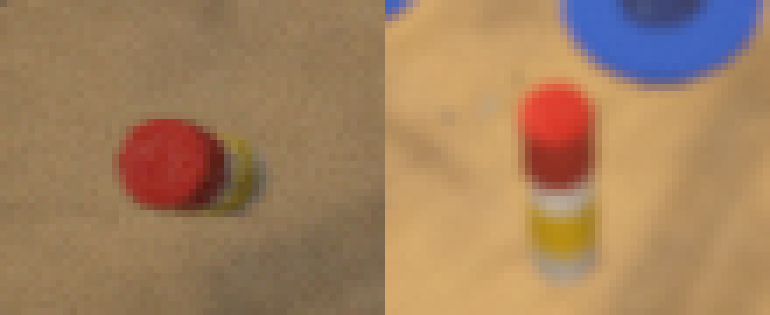

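servo_tool(
  targets=[
    [0,0,0,0,0,0,-0.2],
    [0,0,0,0,0,0,-0.2],
    [0,0,0,0,0,0,-0.2],
    [0,0,0,0,0,0,-0.2],
    [0,0,0,0,0,0,-0.2],
    [0,0,0,0,0,0,-0.2],
    [0,0,0,0,0,0,-0.2],
    [0,0,10,0,0,0,-0.2],
  ],
)

```text
time: 7.95
eef_pos: [0.42, 0.307, 0.0765]
tcp_rot: [0.001, 0.683, 0.73, 0.001]
ft_force: [-0.1, 0.6, 0.3]
grip_width: 0.0548
```

servo_tool(
  targets=[
    [0,1,10,0,0,0,-0.2],
    [0,0,10,0,0,0,-0.2],
    [0,0,0,0,0,0,1],
    [0,0,0,0,0,0,1],
    [0,0,0,0,0,0,1],
    [0,0,0,0,0,0,1],
    [0,0,0,0,0,0,1],
    [0,0,0,0,0,0,1],
  ],
)

```text
time: 8.75
eef_pos: [0.4202, 0.3067, 0.056]
tcp_rot: [0.0, 0.683, 0.73, 0.0]
ft_force: [-0.1, -0.5, 1.7]
grip_width: 0.0259
```

servo_tool(
  targets=[
    [0,0,0,0,0,0,1],
    [0,0,0,0,0,0,1],
    [0,0,-10,0,0,0,1],
    [0,0,-20,0,0,0,1],
    [0,0,-20,0,0,0,1],
    [0,0,0,0,0,0,1],
    [0,0,0,0,0,0,1],
    [0,0,0,0,0,0,1],
  ],
)

```text
time: 9.55
eef_pos: [0.4192, 0.3063, 0.1048]
tcp_rot: [-0.0, 0.683, 0.73, -0.001]
ft_force: [-1.3, 0.3, -1.3]
grip_width: 0.0258
```

Run:
```python
from h import *
from workcell import manip
print(manip.read_state()["grip_width"])
plan((.42,.307,.225),1.636,n=1,hand=1)
plan((.60,-.19,.105),1.636,n=13,hand=1)
```

```text
0.025768800398225208
[0.6,0.7,-120.2,-0.0016,0.0005,0.0018,1]
[-39,11.3,-0,-0.0001,0,0.0001,1]
[-39,11.3,-0,-0.0001,0,0.0001,1]
[-39,11.3,-0,-0.0001,0,0.0001,1]
[-39,11.3,-0,-0.0001,0,0.0001,1]
[-39,11.3,-0,-0.0001,0,0.0001,1]
[-39,11.3,-0,-0.0001,0,0.0001,1]
[-39,11.4,-0,-0.0001,0,0.0001,1]
[-39,11.4,-0,-0.0001,0,0.0001,1]
[-39,11.4,-0,-0.0001,0,0.0001,1]
[-39,11.4,-0,-0.0001,0,0.0001,1]
[-39,11.4,-0,-0.0001,0,0.0001,1]
[-39,11.4,-0,-0.0001,0,0.0001,1]
[-39,11.4,-0,-0.0001,0,0.0001,1]
```

servo_tool(
  targets=[
    [0,0,-20,0,0,0,1],
    [0,0,-30,0,0,0,1],
    [0,0,-30,0,0,0,1],
    [-10,3,-25,0,0,0,1],
    [-20,6,-15,0,0,0,1],
    [-30,9,0,0,0,0,1],
    [-35,10,0,0,0,0,1],
    [-35,10,0,0,0,0,1],
  ],
)

```text
time: 10.35
eef_pos: [0.4662, 0.1784, 0.2246]
tcp_rot: [-0.001, 0.683, 0.731, -0.001]
ft_force: [-0.2, -0.6, -1.3]
grip_width: 0.0261
```

servo_tool(
  targets=[
    [-35,10,0,0,0,0,1],
    [-35,10,0,0,0,0,1],
    [-35,10,0,0,0,0,1],
    [-35,10,0,0,0,0,1],
    [-35,10,0,0,0,0,1],
    [-35,10,0,0,0,0,1],
    [-35,10,0,0,0,0,1],
    [-35,10,0,0,0,0,1],
  ],
)

```text
time: 11.15
eef_pos: [0.5649, -0.0959, 0.2242]
tcp_rot: [-0.001, 0.683, 0.73, -0.0]
ft_force: [0.8, 0.0, 0.1]
grip_width: 0.026
```

servo_tool(
  targets=[
    [-30,9,0,0,0,0,1],
    [-30,9,0,0,0,0,1],
    [-20,8,0,0,0,0,1],
    [-10,8,0,0,0,0,1],
    [0,0,0,0,0,0,1],
    [0,0,0,0,0,0,1],
    [0,0,0,0,0,0,1],
    [0,0,0,0,0,0,1],
  ],
)

```text
time: 11.95
eef_pos: [0.6047, -0.1812, 0.2257]
tcp_rot: [-0.0, 0.683, 0.731, 0.0]
ft_force: [0.5, -0.3, -0.4]
grip_width: 0.0261
```

Run:
```python
from h import *
from workcell import manip
s=manip.snapshot("wrist");pickle.dump(s,open("w6.pkl","wb"))
cv2.imwrite("pics/w6.png",s["img"][...,::-1])
st=manip.read_state();print(st["grip_width"],st["eef_pos"])
print("rim pred",proj(s,(.5946,-.132,.128)))
for c in blobs(s["img"],*BLUE,150): print(cv2.boundingRect(c),np.round(cv2.fitEllipse(c)[0],1),onplane(s,c,.1315))
```

```text
0.02572073030120421 [ 0.60484028 -0.18129379  0.2258824 ]
rim pred (np.float64(312.2710548977194), np.float64(141.83159254575855))
(621, 19, 19, 43) [630.9  41.9] ((0.8639937043190002, -0.02748710848391056), 0.016595838591456413)
(283, 18, 64, 71) [314.7  52.7] ((0.5919307470321655, -0.056662000715732574), 0.028141476213932037)
(529, 0, 35, 79) [545.3  34.7] ((0.788741946220398, -0.032469745725393295), 0.03116743639111519)
```

View pics/w6.png

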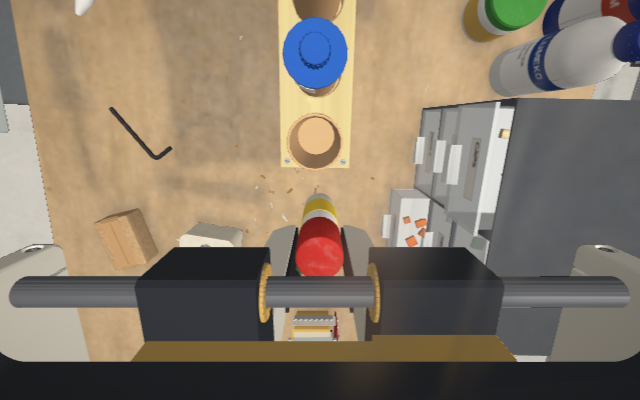

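Run:
```python
from h import *
s=pickle.load(open("w6.pkl","rb"))
print("rim",atz(s,314.5,142,.128)); print("cap",atz(s,320,253,.266), atz(s,320,253,.262))
for e in [(288,142),(341,142),(314,115),(314,169)]: print(e,atz(s,*e,.128).round(4))
plan((.597,-.133,.2258),1.636,n=1,hand=1)
```

```text
rim [ 0.59670336 -0.13200993  0.128     ]
cap [ 0.60474523 -0.17859744  0.266     ] [ 0.60489469 -0.18053377  0.262     ]
(288, 142) [ 0.5718 -0.1337  0.128 ]
(341, 142) [ 0.6216 -0.1303  0.128 ]
(314, 115) [ 0.5946 -0.1076  0.128 ]
(314, 169) [ 0.5979 -0.1576  0.128 ]
[48.7,-4.5,0.1,0.0001,-0,0.0027,1]
```

servo_tool(
  targets=[
    [15,-2,0,0,0,0,1],
    [20,-2,0,0,0,0,1],
    [14,-1,0,0,0,0,1],
    [0,0,0,0,0,0,1],
    [0,0,10,0,0,0,1],
    [0,0,15,0,0,0,1],
    [0,0,10,0,0,0,1],
    [0,0,0,0,0,0,1],
  ],
)

```text
time: 12.8
eef_pos: [0.5956, -0.1335, 0.1882]
tcp_rot: [-0.002, 0.683, 0.73, -0.001]
ft_force: [0.1, 0.6, -0.4]
grip_width: 0.0257
```

servo_tool(
  targets=[
    [0,0,10,0,0,0,1],
    [0,0,10,0,0,0,1],
    [0,0,10,0,0,0,1],
    [0,0,10,0,0,0,1],
    [0,0,10,0,0,0,1],
    [0,0,10,0,0,0,1],
    [0,0,5,0,0,0,1],
    [0,0,0,0,0,0,1],
  ],
)

```text
time: 13.6
eef_pos: [0.5963, -0.1333, 0.1246]
tcp_rot: [-0.001, 0.683, 0.73, -0.0]
ft_force: [-0.1, -0.5, 0.8]
grip_width: 0.0257
```

Run:
```python
from h import *
from workcell import manip
S=manip.snapshot("scene");T=manip.snapshot("top");W=manip.snapshot("wrist")
c=lambda s,x,y,w,h,k:cv2.resize(s["img"][y:y+h,x:x+w,::-1],None,fx=k,fy=k,interpolation=cv2.INTER_CUBIC)
cv2.imwrite("pics/w7.png",np.hstack([c(W,240,60,160,240,2)[:400],c(S,300,80,110,100,4)]))
st=manip.read_state();print(st["grip_width"],st["eef_pos"],st["ft_force"])
```

```text
0.025913144620111 [ 0.59717078 -0.13367561  0.12612016] [ 0.24004126 -0.69367567 -0.25130351]
```

View pics/w7.png

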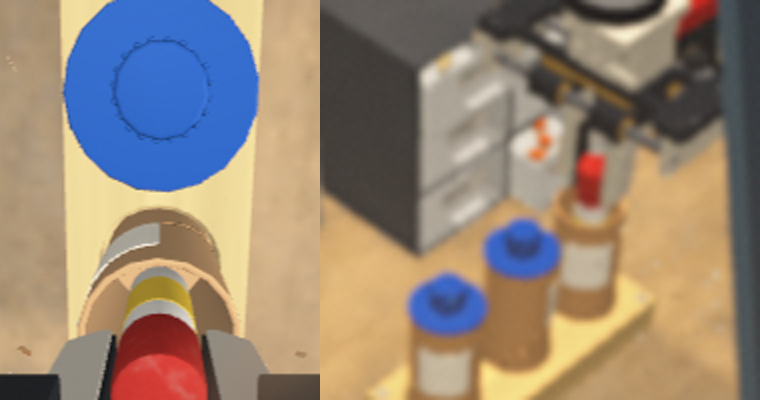

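servo_tool(
  targets=[
    [0,0,0,0,0,0,0],
    [0,0,0,0,0,0,0],
    [0,0,0,0,0,0,0],
    [0,0,0,0,0,0,0],
    [0,0,-10,0,0,0,0],
    [0,0,-20,0,0,0,0],
    [0,0,-30,0,0,0,0],
    [0,0,-30,0,0,0,0],
  ],
)

```text
time: 14.55
eef_pos: [0.5966, -0.1335, 0.2171]
tcp_rot: [-0.0, 0.683, 0.73, -0.0]
ft_force: [0.7, 0.3, -0.2]
grip_width: 0.0469
```

Run:
```python
from h import *
from workcell import manip
s=manip.snapshot("wrist");pickle.dump(s,open("w8.pkl","wb"));cv2.imwrite("pics/w8.png",s["img"][...,::-1])
st=manip.read_state();print(st["grip_width"],st["eef_pos"])
for c in blobs(s["img"],*RED,60): print("R",cv2.boundingRect(c))
print("stick top if in tube",proj(s,(.597,-.133,.107)))
plan((.566,.2405,.22),1.636,n=11,hand=0)
```

```text
0.04647608925876776 [ 0.59919046 -0.134476    0.22333777]
R (278, 328, 18, 13)
R (308, 175, 25, 30)
R (608, 18, 32, 64)
R (606, 15, 30, 44)
stick top if in tube (np.float64(319.79628372444733), np.float64(189.67484530250732))
[34.2,-0.7,0.2,0.0007,0.0004,0.0002,0]
[34.2,-0.7,0.2,0.0007,0.0004,0.0002,0]
[34.2,-0.7,0.2,0.0007,0.0004,0.0002,0]
[34.2,-0.7,0.2,0.0007,0.0004,0.0002,0]
[34.2,-0.7,0.2,0.0007,0.0004,0.0002,0]
[34.2,-0.8,0.2,0.0007,0.0004,0.0002,0]
[34.2,-0.8,0.2,0.0007,0.0004,0.0002,0]
[34.2,-0.8,0.3,0.0007,0.0004,0.0002,0]
[34.2,-0.8,0.3,0.0007,0.0004,0.0002,0]
[34.2,-0.8,0.3,0.0007,0.0004,0.0002,0]
[34.2,-0.8,0.3,0.0007,0.0004,0.0002,0]
```

servo_tool(
  targets=[
    [20,0,0,0,0,0,0],
    [35,0,0,0,0,0,0],
    [40,-1,0,0,0,0,0],
    [40,-1,0,0,0,0,0],
    [40,-1,0,0,0,0,0],
    [40,-1,0,0,0,0,0],
    [40,-1,0,0,0,0,0],
    [40,0,0,0,0,0,0],
  ],
)

```text
time: 15.4
eef_pos: [0.5719, 0.1621, 0.2166]
tcp_rot: [0.0, 0.683, 0.73, 0.0]
ft_force: [0.1, 0.3, 0.5]
grip_width: 0.0466
```

servo_tool(
  targets=[
    [40,0,20,0,0,0,0],
    [40,0,30,0,0,0,0],
    [30,0,30,0,0,0,0],
    [18,0,25,0,0,0,0],
    [0,0,20,0,0,0,0],
    [0,0,10,0,0,0,0],
    [0,0,0,0,0,0,0],
    [0,0,0,0,0,0,0],
  ],
)

```text
time: 16.2
eef_pos: [0.5643, 0.2879, 0.0818]
tcp_rot: [0.0, 0.683, 0.73, 0.001]
ft_force: [-0.5, 0.1, 1.5]
grip_width: 0.0465
```

Run:
```python
from h import *
from workcell import manip
s=manip.snapshot("wrist");pickle.dump(s,open("w9.pkl","wb"));cv2.imwrite("pics/w9.png",s["img"][...,::-1])
st=manip.read_state();print(st["grip_width"],st["eef_pos"],proj(s,(.566,.2875,.018)))
for c in blobs(s["img"],*BLUE,150): print(cv2.boundingRect(c),[(np.round(q[0],4),2*q[1]) for q in [onplane(s,c,.018)]])
plan((.566,.2875,.008),1.636,n=1,hand=0)
```

```text
0.04657265850790331 [0.56467896 0.28790779 0.08222682] (np.float64(321.1502472048835), np.float64(203.1437531971897))
(184, 238, 57, 19) [(array([0.4699, 0.2384]), 0.050984133034944534)]
(454, 176, 42, 71) [(array([0.6987, 0.2878]), 0.06855300068855286)]
(291, 173, 64, 62) [(array([0.5671, 0.2864]), 0.05609990283846855)]
(208, 21, 102, 109) [(array([0.5101, 0.3865]), 0.08044207096099854)]
[-0.5,1.1,74.2,0.0024,-0.0005,0.001,0]
```

View pics/w9.png

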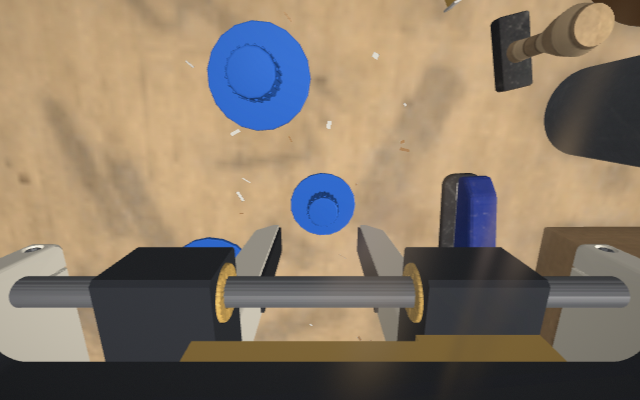

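servo_tool(
  targets=[
    [-1,2,15,0,0,0,0],
    [0,0,20,0,0,0,0],
    [0,0,20,0,0,0,0],
    [0,0,12,0,0,0,0],
    [0,0,6,0,0,0,0],
    [0,0,0,0,0,0,0],
    [0,0,0,0,0,0,0],
    [0,0,0,0,0,0,0],
  ],
)

```text
time: 17.05
eef_pos: [0.5664, 0.2875, 0.0087]
tcp_rot: [0.0, 0.683, 0.73, 0.001]
ft_force: [-0.7, 0.2, -0.3]
grip_width: 0.0462
```

Run:
```python
from h import *
from workcell import manip
s=manip.snapshot("wrist");pickle.dump(s,open("w10.pkl","wb"))
st=manip.read_state();print(st["grip_width"],st["eef_pos"],st["ft_force"])
for c in blobs(s["img"],*BLUE,150): print(cv2.boundingRect(c),[(np.round(q[0],4),2*q[1]) for q in [onplane(s,c,.018)]])
```

```text
0.04657230844754349 [0.5662798  0.28758269 0.00868971] [-0.35090955  0.99197757  0.03893172]
(540, 308, 22, 37) [(array([0.7293, 0.2307]), 0.031105371192097664)]
(529, 204, 43, 72) [(array([0.7205, 0.2938]), 0.05140869691967964)]
(279, 194, 85, 82) [(array([0.567 , 0.2866]), 0.05641433224081993)]
(151, 0, 152, 134) [(array([0.5095, 0.3865]), 0.08132076263427734)]
```

servo_tool(
  targets=[
    [0,0,0,0,0,0,1],
    [0,0,0,0,0,0,1],
    [0,0,0,0,0,0,1],
    [0,0,0,0,0,0,1],
    [0,0,0,0,0,0,1],
    [0,0,0,0,0,0,1],
    [0,0,-5,0,0,0,1],
    [0,0,-10,0,0,0,1],
  ],
)

```text
time: 17.9
eef_pos: [0.5646, 0.287, 0.0221]
tcp_rot: [-0.001, 0.683, 0.73, -0.001]
ft_force: [-0.1, -0.1, 0.3]
grip_width: 0.0239
```

servo_tool(
  targets=[
    [0,0,-20,0,0,0,1],
    [0,0,-30,0,0,0,1],
    [0,0,-40,0,0,0,1],
    [0,0,-40,0,0,0,1],
    [0,0,-40,0,0,0,1],
    [0,0,-20,0,0,0,1],
    [0,0,0,0,0,0,1],
    [0,0,0,0,0,0,1],
  ],
)

```text
time: 18.7
eef_pos: [0.5653, 0.2872, 0.2125]
tcp_rot: [0.0, 0.683, 0.73, 0.0]
ft_force: [-0.4, 0.1, -0.8]
grip_width: 0.0242
```

Run:
```python
from h import *
from workcell import manip
s=manip.snapshot("wrist");pickle.dump(s,open("w11.pkl","wb"));cv2.imwrite("pics/w11.png",s["img"][...,::-1])
st=manip.read_state();print(st["grip_width"],st["eef_pos"],st["ft_force"])
z=st["eef_pos"][2]-.0087+.018
for c in blobs(s["img"],*BLUE,150): print(cv2.boundingRect(c),[(np.round(q[0],4),2*q[1]) for q in [onplane(s,c,z)]])
plan((.597,-.133,st["eef_pos"][2]),1.636,n=13,hand=1)
```

```text
0.024272040685143884 [0.56465476 0.28698507 0.21124438] [ 0.35147041  0.57934464 -0.61237775]
(218, 194, 145, 82) [(array([0.5464, 0.29  ]), 0.0910094603896141)]
(248, 57, 65, 69) [(array([0.5372, 0.3707]), 0.03658468276262283)]
[-32.4,0.3,0,-0.0002,0,0.0001,1]
[-32.4,0.3,0,-0.0002,0,0.0001,1]
[-32.4,0.3,0,-0.0002,0,0.0001,1]
[-32.4,0.3,0,-0.0002,0,0.0001,1]
[-32.4,0.3,0,-0.0002,0,0.0001,1]
[-32.4,0.3,0,-0.0002,0,0.0001,1]
[-32.4,0.3,0,-0.0002,0,0.0001,1]
[-32.4,0.4,0,-0.0002,0,0.0001,1]
[-32.4,0.4,0,-0.0002,0,0.0001,1]
[-32.4,0.4,0,-0.0002,0,0.0001,1]
[-32.4,0.4,0,-0.0002,0,0.0001,1]
[-32.4,0.4,0,-0.0002,0,0.0001,1]
[-32.4,0.4,0,-0.0002,0,0.0001,1]
```

servo_tool(
  targets=[
    [-20,0,0,0,0,0,1],
    [-35,0,0,0,0,0,1],
    [-40,1,0,0,0,0,1],
    [-40,0,0,0,0,0,1],
    [-40,1,0,0,0,0,1],
    [-40,0,0,0,0,0,1],
    [-40,1,0,0,0,0,1],
    [-40,0,0,0,0,0,1],
  ],
)

```text
time: 19.55
eef_pos: [0.587, -0.0082, 0.2102]
tcp_rot: [-0.002, 0.683, 0.73, -0.001]
ft_force: [0.2, 0.7, -0.7]
grip_width: 0.0241
```

servo_tool(
  targets=[
    [-40,1,0,0,0,0,1],
    [-35,0,0,0,0,0,1],
    [-30,1,0,0,0,0,1],
    [-20,0,0,0,0,0,1],
    [0,0,0,0,0,0,1],
    [0,0,0,0,0,0,1],
    [0,0,10,0,0,0,1],
    [0,0,20,0,0,0,1],
  ],
)

```text
time: 20.35
eef_pos: [0.5994, -0.1303, 0.183]
tcp_rot: [0.001, 0.682, 0.731, 0.001]
ft_force: [-0.3, -0.3, -0.5]
grip_width: 0.0241
```

Run:
```python
from h import *
from workcell import manip
s=manip.snapshot("wrist");pickle.dump(s,open("w12.pkl","wb"));cv2.imwrite("pics/w12.png",s["img"][...,::-1])
st=manip.read_state();print(st["grip_width"],st["eef_pos"],st["ft_force"])
z=st["eef_pos"][2]-.0087+.018
for c in blobs(s["img"],*BLUE,150): print(cv2.boundingRect(c),[(np.round(q[0],4),2*q[1]) for q in [onplane(s,c,z),onplane(s,c,.1315)]])
plan((.597,-.133,.140),1.636,n=1,hand=1)
```

```text
0.02377169275637526 [ 0.59700008 -0.12930511  0.17825771] [-1.09485204  0.15149077 -2.72689808]
(276, 194, 87, 82) [(array([ 0.5993, -0.1334]), 0.05808819830417633), (array([ 0.601 , -0.1569]), 0.07658789306879044)]
(550, 80, 31, 49) [(array([ 0.7359, -0.0419]), 0.028401708230376244), (array([ 0.7814, -0.0361]), 0.037402186542749405)]
(281, 75, 72, 76) [(array([ 0.5924, -0.057 ]), 0.042147018015384674), (array([ 0.592 , -0.0562]), 0.05565730109810829)]
(562, 28, 36, 53) [(array([ 0.7369, -0.0153]), 0.028583290055394173), (array([ 0.7826, -0.0011]), 0.037641726434230804)]
(278, 0, 78, 41) [(array([ 0.5887, -0.001 ]), 0.041187118738889694), (array([0.5871, 0.0178]), 0.054267968982458115)]
[-3.8,-0.1,38.2,-0.0044,-0.0025,0.0034,1]
```

servo_tool(
  targets=[
    [-3,0,10,0,0,0,1],
    [0,0,10,0,0,0,1],
    [0,0,8,0,0,0,1],
    [0,0,5,0,0,0,1],
    [0,0,5,0,0,0,1],
    [0,0,4,0,0,0,1],
    [0,0,3,0,0,0,1],
    [0,0,0,0,0,0,1],
  ],
)

```text
time: 21.2
eef_pos: [0.5987, -0.1344, 0.1373]
tcp_rot: [-0.0, 0.683, 0.73, -0.0]
ft_force: [-0.1, 0.5, 0.2]
grip_width: 0.0241
```

servo_tool(
  targets=[
    [0,0,2,0,0,0,1],
    [0,0,2,0,0,0,1],
    [0,0,2,0,0,0,1],
    [0,0,2,0,0,0,1],
    [0,0,1,0,0,0,1],
    [0,0,0,0,0,0,1],
    [0,0,0,0,0,0,1],
    [0,0,0,0,0,0,1],
  ],
)

```text
time: 22.0
eef_pos: [0.5989, -0.1344, 0.1287]
tcp_rot: [-0.0, 0.683, 0.73, 0.0]
ft_force: [0.4, 0.4, -0.6]
grip_width: 0.0238
```

servo_tool(
  targets=[
    [0,0,1,0,0,0,1],
    [0,0,1,0,0,0,1],
    [0,0,1,0,0,0,1],
    [0,0,1,0,0,0,1],
    [0,0,1,0,0,0,1],
    [0,0,0,0,0,0,1],
    [0,0,0,0,0,0,1],
    [0,0,0,0,0,0,1],
  ],
)

```text
time: 22.8
eef_pos: [0.5988, -0.1344, 0.1236]
tcp_rot: [-0.0, 0.683, 0.73, 0.0]
ft_force: [-0.4, 0.5, -1.5]
grip_width: 0.0239
```

servo_tool(
  targets=[
    [0,0,1,0,0,0,1],
    [0,0,1,0,0,0,1],
    [0,0,1,0,0,0,1],
    [0,0,1,0,0,0,1],
    [0,0,0,0,0,0,1],
    [0,0,0,0,0,0,1],
    [0,0,0,0,0,0,1],
    [0,0,0,0,0,0,1],
  ],
)

```text
time: 23.6
eef_pos: [0.5992, -0.1345, 0.1216]
tcp_rot: [0.001, 0.683, 0.73, 0.0]
ft_force: [-2.6, 1.9, 11.2]
grip_width: 0.0237
```

servo_tool(
  targets=[
    [0,0,1,0,0,0,1],
    [0,0,1,0,0,0,1],
    [0,0,0,0,0,0,1],
    [0,0,0,0,0,0,1],
    [0,0,0,0,0,0,1],
    [0,0,0,0,0,0,1],
    [0,0,0,0,0,0,1],
    [0,0,0,0,0,0,1],
  ],
)

```text
time: 24.4
eef_pos: [0.6, -0.1348, 0.1215]
tcp_rot: [0.002, 0.683, 0.73, 0.001]
ft_force: [-3.5, 2.2, 17.3]
grip_width: 0.0239
```

servo_tool(
  targets=[
    [0,0,-3,0,0,0,1],
    [0,0,0,0,0,0,0],
    [0,0,0,0,0,0,0],
    [0,0,0,0,0,0,0],
    [0,0,0,0,0,0,0],
    [0,0,0,0,0,0,0],
    [0,0,0,0,0,0,0],
    [0,0,-5,0,0,0,0],
  ],
)

```text
time: 25.2
eef_pos: [0.5983, -0.1342, 0.125]
tcp_rot: [-0.001, 0.683, 0.73, -0.0]
ft_force: [0.5, 0.2, 0.2]
grip_width: 0.0463
```

servo_tool(
  targets=[
    [0,0,-10,0,0,0,0],
    [0,0,-20,0,0,0,0],
    [0,0,-30,0,0,0,0],
    [0,0,-30,0,0,0,0],
    [-15,0,0,0,0,0,0],
    [-25,0,0,0,0,0,0],
    [-10,0,0,0,0,0,0],
    [0,0,0,0,0,0,0],
  ],
)

```text
time: 26.0
eef_pos: [0.6019, -0.1858, 0.2151]
tcp_rot: [-0.0, 0.684, 0.73, -0.0]
ft_force: [-0.7, -0.2, -0.2]
grip_width: 0.0468
```

Run:
```python
from h import *
from workcell import manip
s=manip.snapshot("wrist");S=manip.snapshot("scene");T=manip.snapshot("top");pickle.dump((s,S,T),open("w13.pkl","wb"))
st=manip.read_state();print(st["grip_width"],st["eef_pos"],st["ft_force"])
for n,q in(("w",s),("s",S),("t",T)):
  for c in blobs(q["img"],*BLUE,80):
    (X,Y),r=onplane(q,c,.1315)
    if .5<X<.65 and abs(Y+.05)<.15: print(n,cv2.boundingRect(c),round(X,4),round(Y,4),2*r,cv2.fitEllipse(c))
c=lambda s,x,y,w,h,k:cv2.resize(s["img"][y:y+h,x:x+w,::-1],None,fx=k,fy=k,interpolation=cv2.INTER_CUBIC)
cv2.imwrite("pics/w13.png",np.hstack([c(s,230,0,180,250,2)[:400],c(S,300,90,100,100,4)]))
```

```text
0.04637132883033634 [ 0.60193824 -0.18364065  0.21517787] [ 0.05563981 -0.78611121 -0.60634546]
w (288, 108, 62, 64) 0.5971 -0.1341 0.055946044623851776 ((318.1550598144531, 139.7363739013672), (60.67304992675781, 62.441307067871094), 177.50674438476562)
w (285, 7, 67, 75) 0.592 -0.0567 0.056303564459085464 ((317.8571472167969, 43.89200210571289), (65.8703384399414, 73.86326599121094), 179.29397583007812)
s (323, 149, 18, 14) 0.5875 0.023 0.05509675294160843 ((331.4534912109375, 155.9547882080078), (12.806689262390137, 17.10102653503418), 90.72850799560547)
s (342, 135, 17, 14) 0.5933 -0.0573 0.05772601440548897 ((350.0976257324219, 142.086669921875), (12.584668159484863, 16.349475860595703), 92.61970520019531)
s (359, 123, 17, 13) 0.5977 -0.1353 0.05725950747728348 ((367.1716613769531, 129.2324676513672), (11.855147361755371, 16.03205680847168), 93.90949249267578)
t (341, 169, 27, 26) 0.5855 0.0257 0.05484192445874214 ((354.0287170410156, 181.588623046875), (25.236961364746094, 25.602216720581055), 141.31564331054688)
t (380, 167, 27, 27) 0.5907 -0.0529 0.05466781184077263 ((393.15692138671875, 180.00148010253906), (24.989728927612305, 25.86667823791504), 129.0897674560547)
t (419, 166, 26, 26) 0.5962 -0.1308 0.054688286036252975 ((431.297607421875, 178.37222290039062), (24.67374610900879, 25.942697525024414), 132.95289611816406)
```

View pics/w13.png

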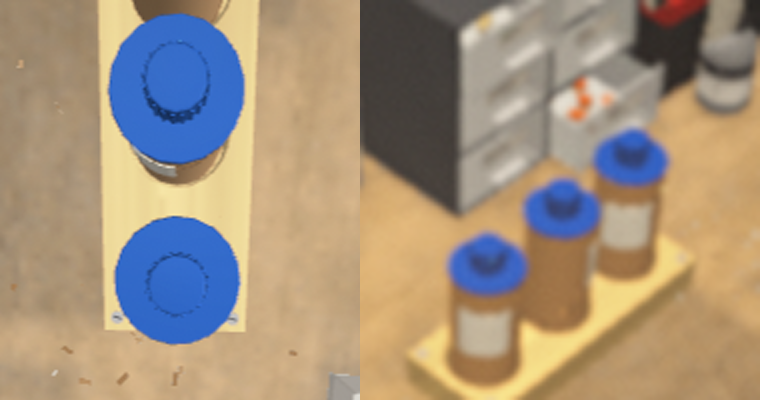

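Run:
```python
from h import *
s,S,T=pickle.load(open("w13.pkl","rb"))
print("C",tri([(T,431.3,178.37),(S,367.17,129.23)]));print("B",tri([(T,393.16,180),(S,350.1,142.09)]))
print("A",tri([(T,354.03,181.59),(S,331.45,155.95)]))
plan((.597,-.134,.165),1.636,n=1,hand=1)
```

```text
C (array([ 0.59476738, -0.13004382,  0.13532897]), [np.float64(0.00013172306190247678), np.float64(0.0001317230619023788)])
B (array([ 0.58936468, -0.05277581,  0.13515248]), [np.float64(0.0003572676313251292), np.float64(0.00035726763132517273)])
A (array([0.58431541, 0.02623717, 0.13467345]), [np.float64(0.0003050836670716102), np.float64(0.00030508366707142397)])
[49.8,-1.6,50.2,-0.0008,-0.0011,0.0017,1]
```

servo_tool(
  targets=[
    [15,0,0,0,0,0,1],
    [20,-1,0,0,0,0,1],
    [15,-1,0,0,0,0,1],
    [0,0,10,0,0,0,1],
    [0,0,20,0,0,0,1],
    [0,0,20,0,0,0,1],
    [0,0,10,0,0,0,1],
    [0,0,10,0,0,0,1],
  ],
)

```text
time: 26.95
eef_pos: [0.5967, -0.1343, 0.1447]
tcp_rot: [-0.0, 0.683, 0.731, -0.0]
ft_force: [0.0, 0.7, -0.0]
grip_width: 0.0005
```

servo_tool(
  targets=[
    [0,0,2,0,0,0,1],
    [0,0,2,0,0,0,1],
    [0,0,1,0,0,0,1],
    [0,0,1,0,0,0,1],
    [0,0,0,0,0,0,1],
    [0,0,0,0,0,0,1],
    [0,0,0,0,0,0,1],
    [0,0,0,0,0,0,1],
  ],
)

```text
time: 27.75
eef_pos: [0.5969, -0.1346, 0.1398]
tcp_rot: [0.0, 0.683, 0.73, 0.0]
ft_force: [-0.3, 0.0, 0.3]
grip_width: 0.0005
```

servo_tool(
  targets=[
    [0,0,1,0,0,0,1],
    [0,0,1,0,0,0,1],
    [0,0,1,0,0,0,1],
    [0,0,1,0,0,0,1],
    [0,0,1,0,0,0,1],
    [0,0,0,0,0,0,1],
    [0,0,0,0,0,0,1],
    [0,0,0,0,0,0,1],
  ],
)

```text
time: 28.55
eef_pos: [0.5978, -0.1349, 0.1369]
tcp_rot: [0.002, 0.683, 0.73, 0.001]
ft_force: [-1.3, 0.7, 10.3]
grip_width: 0.0007
```

servo_tool(
  targets=[
    [0,0,1,0,0,0,1],
    [0,0,1,0,0,0,1],
    [0,0,1,0,0,0,1],
    [0,0,0,0,0,0,1],
    [0,0,0,0,0,0,1],
    [0,0,0,0,0,0,1],
    [0,0,0,0,0,0,1],
    [0,0,0,0,0,0,1],
  ],
)

```text
time: 29.35
eef_pos: [0.5994, -0.1356, 0.137]
tcp_rot: [0.004, 0.683, 0.73, 0.001]
ft_force: [-3.8, 1.9, 23.4]
grip_width: 0.0004
```

servo_tool(
  targets=[
    [0,0,-5,0,0,0,1],
    [0,0,-10,0,0,0,1],
    [0,0,-25,0,0,0,1],
    [0,0,-30,0,0,0,1],
    [-25,0,-20,0,0,0,1],
    [-25,0,0,0,0,0,1],
    [0,0,0,0,0,0,1],
    [0,0,0,0,0,0,1],
  ],
)

```text
time: 30.15
eef_pos: [0.5998, -0.1845, 0.221]
tcp_rot: [-0.001, 0.683, 0.73, -0.0]
ft_force: [-0.3, 0.8, 0.5]
grip_width: 0.0005
```

Run:
```python
from h import *
from workcell import manip
S=manip.snapshot("scene");T=manip.snapshot("top");s=manip.snapshot("wrist")
st=manip.read_state();print(st["time"],st["eef_pos"],st["ft_force"])
for n,q in(("w",s),("s",S),("t",T)):
  for c in blobs(q["img"],*BLUE,80):
    (X,Y),r=onplane(q,c,.1315)
    if .5<X<.65 and abs(Y+.05)<.15: print(n,cv2.boundingRect(c),round(X,4),round(Y,4),2*r,np.round(cv2.fitEllipse(c)[0],2))
```

```text
30.3 [ 0.5998643  -0.18339854  0.22104915] [-0.57010689 -0.92734024 -0.96413501]
w (291, 111, 60, 62) 0.5973 -0.1338 0.055836547166109085 [320.36 141.97]
w (288, 13, 66, 73) 0.5922 -0.0565 0.05635529384016991 [320.6  48.9]
s (323, 149, 18, 14) 0.5875 0.023 0.05509675294160843 [331.45 155.95]
s (342, 135, 17, 14) 0.5942 -0.0567 0.057544682174921036 [350.08 142.05]
s (359, 123, 17, 13) 0.5977 -0.1353 0.05725950747728348 [367.21 129.27]
t (341, 169, 27, 26) 0.5855 0.0262 0.05451537296175957 [353.99 181.56]
t (380, 167, 27, 27) 0.5907 -0.053 0.05466903746128082 [393.11 180.02]
t (418, 166, 27, 26) 0.5959 -0.1308 0.0540771409869194 [431.23 178.43]
```

Under 23 N the plug did not move, so it is fully home. All three plugs are in place and the robot is clear.

```bash
python3 -c "
from workcell import manip
print(manip.job_done())"
```

```text
the job is handed in; nothing more can be done
None
```

The glue stick is in the open tube, and the tube is closed with the 57 mm plug, which was the smallest of the three loose ones. I handed the job in at about 30 s.

**Last checks**
- **Glue stick:** after release, the wrist camera showed its red cap where a stick standing on the tube floor should appear.
- **Plug fit:** it stopped at the expected height. A 23 N push from above did not move it further. Its measured height matched the two closed tubes' plugs to within about 0.7 mm.
- **Tubes:** all three stood upright in the stand, and the two closed ones had not moved. The robot was touching nothing.

**What failed or disagreed**
- **Missed grasps:** my first two tries at the glue stick closed on nothing, without moving it. The wrist camera put the fingertips about 15 mm behind the reported TCP, not 14 mm ahead as the text says. Every later contact fitted this, so I used it from then on.
- **Camera agreement:** positions from the wrist camera and the fixed cameras differed by up to about 4 mm on the tube tops.

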